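# Clip the red-handled dipper onto the stand between its hanging neighbours

## Robot

A 6-joint arm with a two-finger parallel gripper is mounted at the origin on a cart in front of the work surface, level with it; the furniture and walls round the work are solid. World frame = base frame: x ahead of the robot, y to its left, z up, the work surface at z = 0. Lengths are in m, angles in rad, forces in N, time in s.
With the tool pointing down it reaches from about 0.275 to 0.85 m from the base axis. Payload 5.2 kg.
Tool frame: the origin (TCP) lies at the centre of the arm's flange, where the gripper is bolted on; the fingertips stand 173 mm ahead of it and the grasp point (between the pads) lies 155 mm ahead of it; z points along the fingers, y is the line along which they close (so a half turn about z gives the same grasp; the last joint's range is limited). The gripper opens to 85 mm and grips with 20 to 120 N. Pads are 22 mm wide; open, the fingers measure 114 mm over their backs; the gripper's body (76 mm by 85 mm) begins 54 mm behind the grasp point. The pads swing forward as they close: fully open they stand 13 mm farther back than shut.
Start: joints at [0.901, 0.259, 1.535, -0, 1.348, -0.203], TCP at [0.247, 0.491, 0.405] pointing down, gripper open.
Joint ranges: [-3.14, 3.14], [-0.91, 2.08], [0.19, 2.58], [-1.22, 4.36], [0.22, 2.71], [-3.12, 3.12]. Speed limits (rad/s): [2.57, 2.57, 3.14, 3.14, 3.14, 3.14].

## Interface

Orientations are given as a unit quaternion [w, x, y, z].
In Python, from station import * gives the robot as it stands.
- The arm moves only by the tool servo_tool, never from a script. Its argument "rows" is a list of rows, each a list of 7 numbers: the turn, a rotation vector about the tool's x, y, z in units of 2 rad (1.0 is 2 rad), then the shift along the tool's x, y, z in units of 0.4 m (1.0 is 0.4 m), then the gripper's target within -1 to 1 (fully open at 1, half-way at 0, shut at -1). In form: [[rx, ry, rz, dx, dy, dz, jaw], ...]. A call has 1 to 8 rows; each row is the pose to reach, as a shift and turn from the pose commanded when the call began, along the tool's axes at that moment; what a row does not reach only later rows make up. A row lasts 1/10 s, in which the tool goes at most 50 mm and 8.59 degrees, less where a joint would pass 70% of its speed; a pose out of reach is approached as far as the arm can. A call with a number of a shift or a turn outside -1 to 1 is refused whole. A call with a gripper value outside its range is refused whole. The fingers move at their own pace and stop on an object; "force" is the grip in N (left out, the last holds). Time passes only in rows, so rows that repeat a pose let the fingers close. It gives the time, the measured TCP pose, the force, the opening and the grip force at its end, in the units of the state.
- read_state(): the state, without advancing time (a new reading comes with each control period).
- read_camera(name): name is "scene" or "top"; returns the picture (480x640x3 uint8, red, green, blue); there is no depth.
- camera_info(name): a dict with "intrinsics" (3x3 intrinsics, pixels), "dist" ([k1, k2, p1, p2, k3] as OpenCV has them; the pictures are not rectified), "camera_from_world" (4x4, takes a point from world to camera coordinates). Camera axes: x right, y down, z forward; pixel columns grow to the right and rows downward; lengths in m; the calibration is good to about 2 mm. A picture is of the moment at which its call begins. camera_info takes no time and is no camera call.
- finish_job(): hands the job in; it is judged then, once.
The state is a dict: "time_s": time; "qpos": joint angles; "dq": joint speeds; "effort": joint torques, N m; "ee_pos": TCP position; "ee_rot": TCP orientation; "ft_force": force on the tool from outside, world axes, zero at the start; "ft_torque": the same for the moment, N m; "gripper_width": finger opening in m; "finger_force": force on a finger pad.
Only numpy, scipy, OpenCV 4.12 (cv2) and the standard library are available. Lean on these libraries where they do the work, as an engineer would, in place of code of your own. Each camera call takes 0.05 s, during which the arm holds its last target. There are 200 camera calls.

## Task

Pick up the red-handled measuring dipper by its red grip, lower it into the free place on the hanging stand between the two dippers that hang there, and press it gently down over the middle hanger until it clicks fully home. Leave it hanging there, let go, and do not press or bang hard on the stand, knock the two neighbours or disturb the salt shaker and the mug.

Things in the scene. Friction and masses are not known exactly. Their poses are not given: they have to be found in the camera images.
- red_dipper: The dipper to hang: steel cup 68 mm across, 42 mm tall, flat bottom, standing upright on the worktop; about 0.26 kg. Origin: centre of the cup's underside, z up. At x = 36.5 mm a steel strip 14 mm wide (y), 5 mm thick (x) rises behind the cup to the red grip block; the hook is on the strip's back (+x). y = 0 is its plane of symmetry.
- grip (a point): Where to hold the dipper: in the red grip block (16 mm in x, 18 mm in y, z = 162 to 224 mm of the dipper), at the dipper's x = 36.5, y = 0, z = 186 mm; axes as the dipper's. Grip across y, from above. Fingertips above the dipper's z = 158 mm clear the stand.
- hook_seat (a point): In the hook, where the axis of the 8 mm hanger bar lies when home: dipper's x = 47, y = 0, z = 142 mm; axes as the dipper's. The mouth opens below: from 8 mm in front of this point (the strip) to 7.5 mm behind it, 5.5 mm higher up; a shallow roof centres it. The rear leg ends 18 mm below this point and has a kink that must pass the catch.
- stand: Hanging stand, fixed. Origin on the worktop below the middle hanger's bar; z up, the dippers hang on its -x side, y to its left. Base 270 mm in y, x -75 to 115, 10 mm thick; posts 215 mm tall at x = 75, y = -78, 0, 78 mm. Each carries a wire fork (wires 13 mm either side) with an 8 mm bar along y at x = 0. Outer bars at z = 176 mm. A rail at z = 90 mm has its front at x = -5 mm.
- free_place (a point): Middle hanger (red clamp): a point at the stand's x = 0, y = 0, z = 176 mm. Its bar is clamped 17 mm below to 17 mm above this: not measured, feel for it. A sprung roller behind the bar resists the hook from 18 mm above home, most (6 to 12 N) at 9 mm, then gives way (force drops over 3.5 N). Press on to the hard stop (6 N per mm, 11 N is enough; some 25 N overloads it).
- pin (a joint): How far the small yellow tell-tale pin on top of the middle hanger's bar is pressed down: 0 with nothing on it (it stands 6 mm above the bar), 0.0054 m when the hook is fully home, 0.0047 m or less when it is not (let go too early, the hook stays crooked and short of home). It needs under 1 N.
- left_dipper: Neighbour on the stand's +y hanger: steel dipper without grip, cup 76 mm across, 60 mm tall, hanging loose by its hook; top at z = 158 mm. Origin: centre of the cup's underside, z up; its hanger bar at x = 51 mm. Between the two neighbours' cups there are 82 mm for the 68 mm cup.
- right_dipper: Neighbour on the stand's -y hanger: the same, cup 72 mm across and 50 mm tall, its hanger bar at x = 49 mm.
- salt_shaker: Bystander: salt shaker with grey top, 44 mm across, 90 mm tall; origin at the centre of its underside.
- blue_mug: Bystander: light blue and white mug, 78 x 112 mm with handle, 92 mm tall; origin at its underside.
Things that resemble listed ones, but are neither listed nor needed, are in the scene too. Leave any brown or green look-alike of the red_dipper alone. Leave any orange look-alike of the left_dipper alone.

How it is judged:
On the way, in this order (a step that is already met when the one before it is completed fails the run):
1. the red-handled dipper is lifted and brought in line with the free place (underside above 60 mm, within 25 mm sideways) (height (world z) of red_dipper above 0.06 m and y of red_dipper in the frame of stand between -0.025 and 0.025 m), for 0.1 s.
2. the hook is pressed fully home: the tell-tale pin is down over 5 mm (value of joint pin above 0.005 m), for 0.2 s.
At the end, for the whole second after the job is handed in: The red-handled dipper hangs on the middle hanger, clipped home (pin pressed over 5 mm), upright within 0.12 rad, cup centre within 12 mm of its place (14 mm towards the front) on the stand, at rest and released; both neighbours still hang on their hangers within 15 mm of where they were (value of joint pin above 0.005 m and contact force between red_dipper and stand above 0.5 N and angle between red_dipper's own z axis and vertical below 0.12 rad and x of red_dipper in the frame of stand between -0.061 and -0.035 m and y of red_dipper in the frame of stand between -0.012 and 0.012 m and linear speed of red_dipper below 0.03 m/s and z of each of left_dipper, right_dipper in the frame of stand above 0.029 m and distance of each of left_dipper, right_dipper from where it was at the start of the episode below 0.015 m); the robot touches nothing.
It fails at once if the dipper loads the stand with more than 60 N (all contacts added up, catch included; about 25 N of push) (contact force between red_dipper and stand above 60 N).
It fails at once if the robot's arm or fingers press on the stand with more than 10 N (contact force between any of the arm, the fingers and stand above 10 N).
It fails at once if a neighbour is knocked out of place (more than 30 mm) (distance of any of left_dipper, right_dipper from where it was at the start of the episode above 0.03 m).
It fails at once if a neighbour is pushed with more than 8 N by the dipper or the robot (contact force between any of red_dipper, the fingers, the arm and left_dipper above 8 N or contact force between any of red_dipper, the fingers, the arm and right_dipper above 8 N).
It fails at once if the salt shaker or the mug is disturbed (moved more than 30 mm) (distance of any of salt_shaker, blue_mug from where it was at the start of the episode above 0.03 m).
It also fails if it takes over 51 s, if anything falls off the work surface, if the arm or the gripper's body presses on something with over 40 N, if the wrist force passes 120 N, or if a joint passes its speed limit or range.

## Working session

There is one attempt and no reset: what is moved stays moved. The work goes in short steps, Python scripts to look and compute and a tool call to move; the robot and the scene stay as the last step left them, time stands still between calls to the robot, and variables do not carry over. Pictures are saved under pics/ and viewed, at most 10 in all, crops included, and the job is handed in when it is done.

Besides the shell and the picture viewer there is one more tool, called as name(argument=value, ...), one argument or row to a line, values as JSON. servo_tool: Moves the arm, as the interface text tells. Shifts and turns lie within -1 to 1; 1 stands for 0.4 m of shift or 2 rad of turn. Its arguments: {"type":"object","properties":{"rows":{"type":"array","items":{"type":"array","items":{"type":"number","minimum":-1,"maximum":1}}},"force":{"type":"number"}},"required":["rows"]}

```bash
mkdir -p pics; python3 - <<'E'
from station import *
import cv2
for n in("scene","top"):
    i=camera_info(n);print(n,i["intrinsics"],i["dist"],i["camera_from_world"])
    cv2.imwrite(f"pics/{n}0.png",read_camera(n)[:,:,::-1])
print(read_state())
E
```

```text
scene [[592.32375474   0.         306.10247388]
 [  0.         592.32375474 240.62754909]
 [  0.           0.           1.        ]] [-0.01451528  0.          0.          0.          0.        ] [[ 6.71668538e-01 -7.40850946e-01 -1.11863506e-03 -3.41738464e-01]
 [-4.33955665e-01 -3.92207180e-01 -8.11083232e-01  4.22183505e-01]
 [ 6.00453043e-01  5.45264526e-01 -5.84929688e-01  1.17594821e+00]
 [ 0.00000000e+00  0.00000000e+00  0.00000000e+00  1.00000000e+00]]
top [[543.37214679   0.         319.28197574]
 [  0.         543.37214679 239.09660941]
 [  0.           0.           1.        ]] [-0.15231028  0.          0.          0.          0.        ] [[-0.01910602 -0.99977662  0.00903662  0.10347059]
 [-0.99154792  0.01778716 -0.12851594  0.6188089 ]
 [ 0.1283265  -0.01141567 -0.99166627  1.73840527]
 [ 0.          0.          0.          1.        ]]
{'time_s': 0.1, 'qpos': array([ 9.01216903e-01,  2.59247446e-01,  1.53597737e+00,  2.95903472e-05,
        1.34801572e+00, -2.02824522e-01]), 'dq': array([ 9.49699339e-05, -1.23496568e-03, -4.28559847e-03, -5.04016562e-05,
        3.27345570e-04,  1.76617928e-04]), 'effort': array([ 9.94277289e-04, -4.46970570e+01, -2.91248131e+01, -2.30806318e-04,
        6.32177282e-03,  3.49408310e-05]), 'ee_pos': array([0.24735462, 0.49101527, 0.40396831]), 'ee_rot': array([-3.61190262e-04,  2.31267841e-01,  9.72889771e-01, -7.40692318e-04]), 'ft_force': array([ 0.8847702 , -0.39035017, -0.17826864]), 'ft_torque': array([-0.0484553 ,  0.00467007, -0.0278712 ]), 'finger_force': 0.0, 'gripper_width': 0.08509967810361962}
```

View pics/scene0.png

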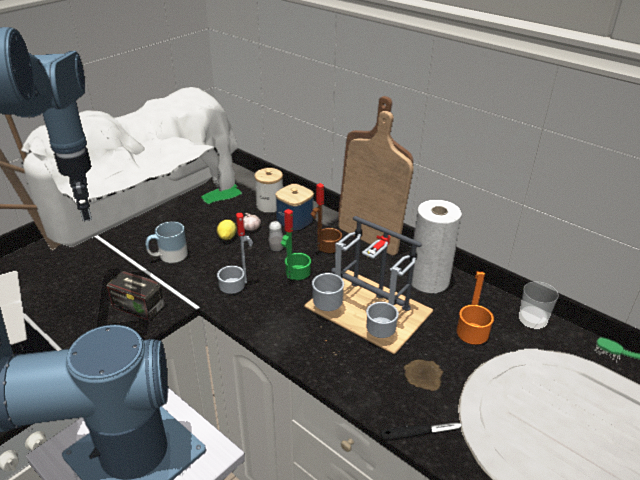

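View pics/top0.png

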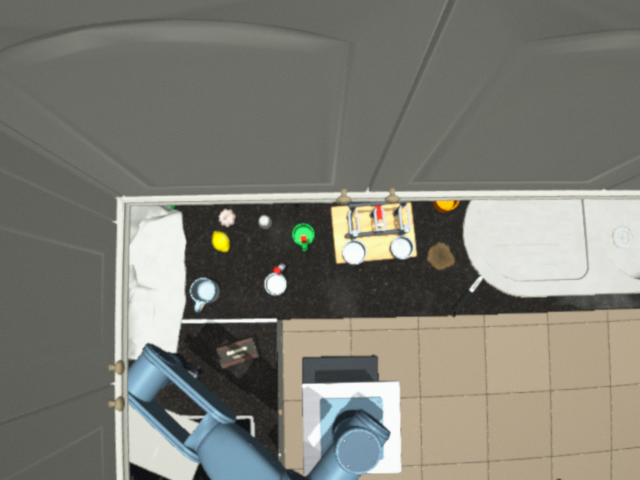

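The scene view shows the red dipper's cup at about (231,280) and its grip at (240,225). The stand is near (370,280), with the neighbours' cups at (327,292) and (381,320). In the top view the dipper is at (276,285) and the stand base spans about (333..416, 205..263). I'll zoom in next.

```bash
python3 - <<'E'
import cv2
s=cv2.imread("pics/scene0.png");t=cv2.imread("pics/top0.png")
cv2.imwrite("pics/sc.png",cv2.resize(s[180:350,205:435],None,fx=3.4,fy=3.4,interpolation=cv2.INTER_CUBIC))
cv2.imwrite("pics/tc.png",cv2.resize(t[195:305,250:430],None,fx=4.4,fy=4.4,interpolation=cv2.INTER_CUBIC))
E
```

```text
(no output)
```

View pics/sc.png

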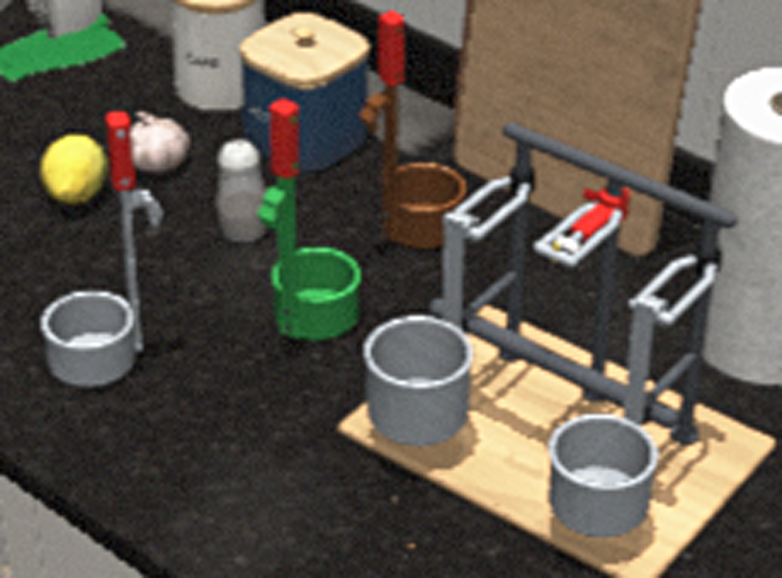

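View pics/tc.png

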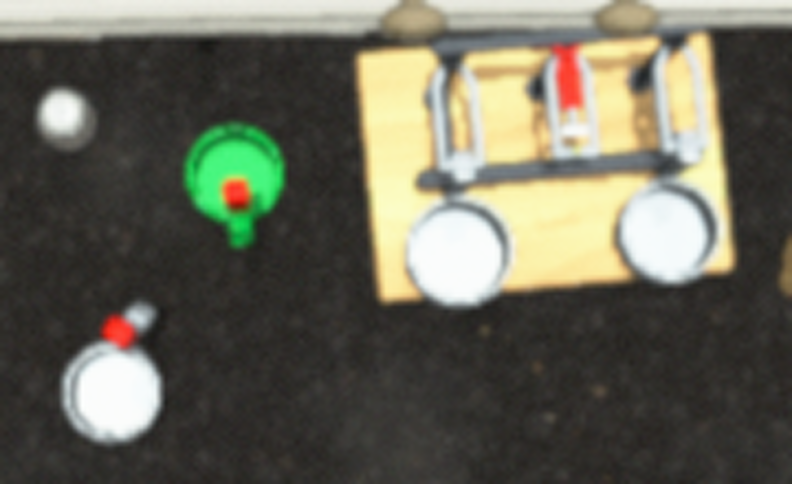

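The crops give clear views:
- **Red dipper:** in the scene crop the grip is at (120,150) and the cup at (88,335). In the top crop the cup is at (112,390), with the hook pointing up and to the right.
- **Stand:** it is rotated slightly, and the middle bar's front is at crop (570,145) in the top view and (557,250) in the scene view.

Next I'll measure them.

```bash
cat > h.py <<'E'
import cv2,numpy as np
from station import *
def ray(n,uv):
    i=camera_info(n);T=np.array(i["camera_from_world"]);R=T[:3,:3]
    p=cv2.undistortPoints(np.array([[uv]],float),np.array(i["intrinsics"]),np.array(i["dist"]))[0,0]
    return -R.T@T[:3,3],R.T@np.array([*p,1])
def onz(n,uv,z):
    o,d=ray(n,uv);return o+d*(z-o[2])/d[2]
def tri(a,b):
    o1,d1=ray("scene",a);o2,d2=ray("top",b)
    s=np.linalg.lstsq(np.c_[d1,-d2],o2-o1,rcond=None)[0]
    p,q=o1+s[0]*d1,o2+s[1]*d2
    return (p+q)/2,np.linalg.norm(p-q)
def proj(n,P):
    i=camera_info(n);T=np.array(i["camera_from_world"])
    return cv2.projectPoints(np.array([P],float),cv2.Rodrigues(T[:3,:3])[0],T[:3,3],np.array(i["intrinsics"]),np.array(i["dist"]))[0][0,0]
def redmask(im):
    h=cv2.cvtColor(im,cv2.COLOR_BGR2HSV);return (((h[...,0]<8)|(h[...,0]>172))&(h[...,1]>150)&(h[...,2]>70)).astype(np.uint8)
E
python3 - <<'E'
from h import *
np.set_printoptions(precision=4,suppress=True)
s=cv2.imread("pics/scene0.png");t=cv2.imread("pics/top0.png")
for n,im in(("scene",s),("top",t)):
    k,l,st,c=cv2.connectedComponentsWithStats(redmask(im))
    for j in range(1,k):
        if st[j,4]>8: print(n,st[j],c[j])
# cup circles in top crop
g=cv2.cvtColor(t,cv2.COLOR_BGR2GRAY)
m=((g>120)&(cv2.cvtColor(t,cv2.COLOR_BGR2HSV)[...,1]<60)).astype(np.uint8)
for nm,(x,y),z in(("red",(275.5,283.6),.042),("left",(354,253),None),("right",(402,248),None)):
    w=np.zeros_like(m);cv2.circle(w,(int(x),int(y)),15,1,-1);cs,_=cv2.findContours(m*w,0,1)
    cc=max(cs,key=cv2.contourArea);(u,v),r=cv2.minEnclosingCircle(cc);e=cv2.fitEllipse(cc);print(nm,u,v,r,e, onz("top",e[0],z or .09))
h=cv2.cvtColor(t,cv2.COLOR_BGR2HSV);w=((h[...,0]>10)&(h[...,0]<28)&(h[...,1]>50)&(h[...,2]>100)).astype(np.uint8)
w[:198]=0;w[:,:325]=0;w[:,420:]=0
w=cv2.morphologyEx(w,cv2.MORPH_OPEN,np.ones((2,2)));ys,xs=np.nonzero(w)
hull=cv2.convexHull(np.c_[xs,ys].astype(np.int32));print(hull[:,0].tolist());r=cv2.boxPoints(cv2.minAreaRect(hull))
for p in r:print(p,onz("top",p,.01))
print(tri((205+557/3.4,180+255/3.4),(250+570/4.4,195+155/4.4)))
E
```

```text
scene [316 183   8  23 164] [319.5366 193.8902]
scene [284 209   9  23 169] [288.2308 220.0059]
scene [236 212   9  24 144] [239.7639 223.6389]
scene [373 235  17  15 115] [381.4609 241.2174]
top [376 206   6  13  55] [378.7273 212.2364]
top [301 237   5   5  19] [303.2105 238.9474]
top [273 266   8   8  41] [276.2683 269.5854]
red 274.8958435058594 283.7291564941406 11.434721946716309 ((274.8792419433594, 283.6911926269531), (21.30042266845703, 22.399316787719727), 98.1669692993164) [0.4773 0.2385 0.042 ]
left 353.5625 251.1875 13.61448860168457 ((354.0420837402344, 251.24615478515625), (25.008607864379883, 25.379924774169922), 152.22422790527344) [ 0.5732 -0.017   0.09  ]
right 402.327880859375 246.08197021484375 12.935603141784668 ((402.1304626464844, 246.42816162109375), (23.34369468688965, 24.503877639770508), 38.276878356933594) [ 0.5858 -0.1711  0.09  ]
[[420, 479], [361, 479], [326, 356], [326, 320], [332, 208], [338, 200], [339, 199], [399, 199], [411, 203], [412, 204], [413, 210], [414, 218], [417, 245], [420, 319]]
[326. 199.] [0.7599 0.0665 0.01  ]
[420. 199.] [ 0.7552 -0.2519  0.01  ]
[420. 479.] [-0.172  -0.2224  0.01  ]
[326. 479.] [-0.1606  0.0849  0.01  ]
(array([ 0.6267, -0.09  ,  0.1866]), np.float64(0.004066980397856428))
```

```bash
python3 - <<'E'
from h import *
np.set_printoptions(precision=4,suppress=True)
t=cv2.imread("pics/top0.png")
print("grip tri",tri((239.76,223.64),(276.27,269.59)), onz("scene",(239.76,223.64),.193),onz("top",(276.27,269.59),.212))
h=cv2.cvtColor(t,cv2.COLOR_BGR2HSV);w=((h[...,0]>10)&(h[...,0]<28)&(h[...,1]>50)&(h[...,2]>100)).astype(np.uint8)
w[:203]=0;w[268:]=0;w[:,:325]=0;w[:,425:]=0
k,l,st,c=cv2.connectedComponentsWithStats(w);w=(l==1+np.argmax(st[1:,4]))
L=[];Rr=[]
for v in range(212,258):
    xs=np.nonzero(w[v])[0];L.append((xs.min()-.5,v)); 
    if v<252:Rr.append((xs.max()+.5,v))
B=[(u,np.nonzero(w[:,u])[0].max()+.5) for u in list(range(368,388))]
B+=[(u,np.nonzero(w[:,u])[0].max()+.5) for u in (338,339,340)]+[(u,np.nonzero(w[:,u])[0].max()+.5) for u in (413,414)]
def ln(P):
    Q=np.array([onz("top",p,.01)[:2] for p in P],np.float32);a=cv2.fitLine(Q,cv2.DIST_HUBER,0,.002,.01).ravel();return a
l,r,b=ln(L),ln(Rr),ln(B)
for n,a in(("L",l),("R",r),("B",b)):print(n,a,"yaw deg",np.degrees(np.arctan2(a[1],a[0])))
def X(a,b):
    s=np.linalg.solve(np.c_[a[:2],-b[:2]],b[2:]-a[2:]);return a[2:]+s[0]*a[:2]
FL,FR=X(l,b),X(r,b);print(FL,FR,np.linalg.norm(FL-FR))
yv=(FL-FR)/np.linalg.norm(FL-FR);xv=np.array([yv[1],-yv[0]]);print("stand origin",(FL+FR)/2+.075*xv,np.degrees(np.arctan2(xv[1],xv[0])))
E
```

```text
grip tri (array([0.5105, 0.2244, 0.1919]), np.float64(0.003730480048479235)) [0.5079 0.2243 0.193 ] [0.5104 0.2218 0.212 ]Traceback (most recent call last):
  File "<stdin>", line 12, in <module>
    return umr_maximum(a, axis, None, out, keepdims, initial, where)
ValueError: zero-size array to reduction operation maximum which has no identity
```

```bash
cat > st.py <<'E'
from h import *
np.set_printoptions(precision=4,suppress=True)
t=cv2.imread("pics/top0.png")
h=cv2.cvtColor(t,cv2.COLOR_BGR2HSV);w=((h[...,0]>8)&(h[...,0]<30)&(h[...,1]>50)&(h[...,2]>90)).astype(np.uint8)
w[:203]=0;w[268:]=0;w[:,:325]=0;w[:,421:]=0
w=cv2.morphologyEx(w,cv2.MORPH_OPEN,np.ones((3,3)))
L=[];Rr=[];B=[]
for v in range(212,258):
    xs=np.nonzero(w[v])[0]
    if len(xs): L.append((xs.min()-.5,v)); Rr.append((xs.max()+.5,v)) if v<252 else 0
for u in list(range(338,343))+list(range(368,388))+[412,413,414]:
    y=np.nonzero(w[:,u])[0]
    if len(y):B.append((u,y.max()+.5))
print(B)
def ln(P):
    Q=np.array([onz("top",p,.01)[:2] for p in P],np.float32);return cv2.fitLine(Q,cv2.DIST_HUBER,0,.002,.01).ravel()
l,r,b=ln(L),ln(Rr),ln(B)
for n,a in(("L",l),("R",r),("B",b)):print(n,a,"yaw deg",np.degrees(np.arctan2(a[1],a[0])))
def X(a,b):
    s=np.linalg.solve(np.c_[a[:2],-b[:2]],b[2:]-a[2:]);return a[2:]+s[0]*a[:2]
FL,FR=X(l,b),X(r,b);print(FL,FR,np.linalg.norm(FL-FR))
yv=(FL-FR)/np.linalg.norm(FL-FR);xv=np.array([yv[1],-yv[0]]);print("stand origin",(FL+FR)/2+.075*xv,np.degrees(np.arctan2(xv[1],xv[0])))
E
python3 st.py
```

```text
[(338, np.float64(263.5)), (339, np.float64(263.5)), (340, np.float64(263.5)), (341, np.float64(263.5)), (342, np.float64(263.5)), (368, np.float64(261.5)), (369, np.float64(261.5)), (370, np.float64(261.5)), (371, np.float64(260.5)), (372, np.float64(260.5)), (373, np.float64(260.5)), (374, np.float64(260.5)), (375, np.float64(260.5)), (376, np.float64(260.5)), (377, np.float64(260.5)), (378, np.float64(260.5)), (379, np.float64(260.5)), (380, np.float64(260.5)), (381, np.float64(259.5)), (382, np.float64(259.5)), (383, np.float64(259.5)), (384, np.float64(259.5)), (385, np.float64(259.5)), (386, np.float64(259.5)), (387, np.float64(259.5)), (412, np.float64(257.5)), (413, np.float64(257.5)), (414, np.float64(257.5))]
L [0.9975 0.0713 0.6467 0.0488] yaw deg 4.090038
R [ 0.9986  0.0524  0.6441 -0.2292] yaw deg 3.0062618
B [ 0.0631 -0.998   0.551  -0.1184] yaw deg -86.38163
[0.5409 0.0413] [ 0.5583 -0.2337] 0.2755049
stand origin [ 0.6244 -0.0915] 3.618374
```

```bash
cat >> h.py <<'E'
from scipy.spatial.transform import Rotation as Ro
def rel(tgt,dyaw=0):
    """tool-frame shift/turn in row units from the present pose to TCP target, dyaw in deg about world z"""
    s=read_state();R=Ro.from_quat(np.roll(s["ee_rot"],-1));m=R.as_matrix()
    d=m.T@(np.array(tgt)-s["ee_pos"])/.4
    # level tool and turn
    y=m[:,1];a=np.arctan2(y[1],y[0])+np.radians(dyaw)
    yy=np.array([np.cos(a),np.sin(a),0]);zz=np.array([0,0,-1.]);D=np.c_[np.cross(yy,zz),yy,zz]
    rv=Ro.from_matrix(m.T@D).as_rotvec()/2
    print("t",s["time_s"],"pos",s["ee_pos"].round(4),"ytool",np.degrees(a).round(2),"F",s["ft_force"].round(2),"w",round(s["gripper_width"],4));print("turn",rv.round(4),"shift",d.round(4))
E
python3 - <<'E'
from h import *
rel((.509,.2232,.44)); rel((.509,.2232,.343))
E
```

```text
t 0.1 pos [0.2474 0.491  0.404 ] ytool 63.26 F [ 0.88 -0.39 -0.18] w 0.0851
turn [-0.0008 -0.0002 -0.    ] shift [-0.8854 -0.3037 -0.0899]
t 0.1 pos [0.2474 0.491  0.404 ] ytool 63.26 F [ 0.88 -0.39 -0.18] w 0.0851
turn [-0.0008 -0.0002 -0.    ] shift [-0.8855 -0.3033  0.1526]
```

servo_tool(
  rows=[
    [0,0,0,-0.08,-0.03,-0.05,1],
    [0,0,0,-0.18,-0.06,-0.09,1],
    [0,0,0,-0.29,-0.1,-0.09,1],
    [0,0,0,-0.4,-0.14,-0.09,1],
    [0,0,0,-0.51,-0.175,-0.09,1],
    [0,0,0,-0.62,-0.21,-0.09,1],
    [0,0,0,-0.73,-0.25,-0.09,1],
    [0,0,0,-0.82,-0.28,-0.09,1],
  ],
  force=80,
)

```text
time_s: 0.9
ee_pos: [0.4914, 0.2414, 0.4403]
ee_rot: [-0.0, 0.232, 0.973, -0.0]
ft_force: [0.7, 0.8, -0.4]
gripper_width: 0.0851
finger_force: 0.0
```

servo_tool(
  rows=[
    [0,0,0,-0.045,-0.016,0,1],
    [0,0,0,-0.065,-0.024,0,1],
    [0,0,0,-0.065,-0.024,0,1],
    [0,0,0,-0.065,-0.024,0,1],
  ],
)

```text
time_s: 1.3
ee_pos: [0.5082, 0.2239, 0.4405]
ee_rot: [-0.001, 0.231, 0.973, 0.0]
ft_force: [0.5, 0.1, 1.0]
gripper_width: 0.0855
finger_force: 0.0
```

```bash
python3 - <<'E'
from h import *
rel((.509,.2232,.343))
s=read_camera("scene")[:,:,::-1];t=read_camera("top")[:,:,::-1]
a=cv2.resize(s[130:300,190:320],None,fx=3,fy=3);b=cv2.resize(t[210:310,220:340],(612,510))[:, :400]
cv2.imwrite("pics/a1.png",np.hstack([a,b]))
E
```

```text
t 1.3 pos [0.5082 0.2239 0.4405] ytool 63.28 F [0.46 0.1  0.95] w 0.0855
turn [-0.     -0.0005 -0.    ] shift [-0.0027 -0.0007  0.2438]
```

View pics/a1.png

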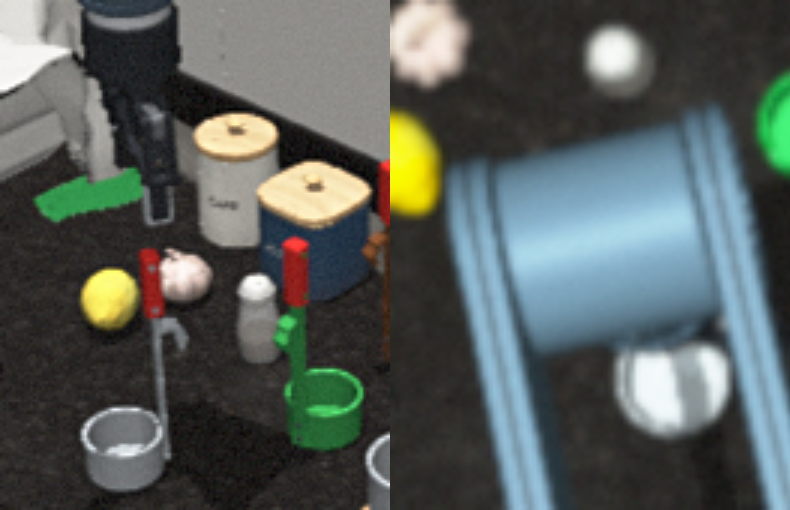

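The scene view shows the gripper above the red grip, with the near fingertip at about crop (159,215) and the grip top at (149,253). I'll check that against the projection.

```bash
python3 - <<'E'
from h import *
s=read_state();m=Ro.from_quat(np.roll(s["ee_rot"],-1)).as_matrix()
for q in [(x,y,.16) for y in(-.057,-.043,.043,.057) for x in(-.011,.011)]:
    print(q,((proj("scene",s["ee_pos"]+m@q)-[190,130])*3).round(1))
for z in (.224,.193):print(z,[((proj("scene",(x,y,z))-[190,130])*3).round(1) for x,y in((.509,.2232),(.508,.2243),(.5104,.2218))])
im=read_camera("scene")[:,:,::-1];k,l,st,c=cv2.connectedComponentsWithStats(redmask(im));print(st[1:].tolist(),c[1:])
E
```

```text
(-0.011, -0.057, 0.16) [175.3 223.7]
(0.011, -0.057, 0.16) [148.3 229.1]
(-0.011, -0.043, 0.16) [170.2 214.9]
(0.011, -0.043, 0.16) [143.4 220.2]
(-0.011, 0.043, 0.16) [140.7 163.5]
(0.011, 0.043, 0.16) [115.  168.4]
(-0.011, 0.057, 0.16) [136.2 155.6]
(0.011, 0.057, 0.16) [110.6 160.4]
0.224 [array([148.6, 249.9]), array([146.8, 249.9]), array([151. , 249.9])]
0.193 [array([151.1, 280.9]), array([149.3, 280.9]), array([153.5, 280.8])]
[[316, 183, 8, 23, 164], [284, 209, 9, 23, 167], [236, 213, 9, 23, 133], [373, 235, 17, 15, 114], [143, 299, 1, 1, 1]] [[319.52439024 193.76829268]
 [288.23353293 220.10778443]
 [239.87969925 223.96240602]
 [381.50877193 241.31578947]
 [143.         299.        ]]
```

servo_tool(
  rows=[
    [0,0,0,0,0,0.05,1],
    [0,0,0,0,0,0.1,1],
    [0,0,0,0,0,0.15,1],
    [0,0,0,0,0,0.2,1],
    [0,0,0,0,0,0.23,1],
    [0,0,0,0,0,0.244,1],
    [0,0,0,0,0,0.244,0.4],
    [0,0,0,0,0,0.244,0],
  ],
  force=80,
)

```text
time_s: 2.25
ee_pos: [0.5091, 0.2235, 0.344]
ee_rot: [0.001, 0.231, 0.973, 0.0]
ft_force: [-0.9, 0.7, -0.4]
gripper_width: 0.0593
finger_force: 0.0
```

servo_tool(
  rows=[
    [0,0,0,0,0,0,-0.3],
    [0,0,0,0,0,0,-0.45],
    [0,0,0,0,0,0,-0.6],
    [0,0,0,0,0,0,-0.8],
    [0,0,0,0,0,0,-1],
    [0,0,0,0,0,0,-1],
    [0,0,0,0,0,0,-1],
    [0,0,0,0,0,0,-1],
  ],
)

```text
time_s: 3.05
ee_pos: [0.5092, 0.2231, 0.3438]
ee_rot: [0.001, 0.231, 0.973, 0.0]
ft_force: [0.4, -2.0, 6.0]
gripper_width: 0.0172
finger_force: 78.4
```

servo_tool(
  rows=[
    [0,0,0,0,0,-0.02,-1],
    [0,0,0,0,0,-0.06,-1],
    [0,0,0,0,0,-0.11,-1],
    [0,0,0,0,0,-0.17,-1],
    [0,0,0,0,0,-0.23,-1],
    [0,0,0,0,0,-0.29,-1],
    [0,0,0,0,0,-0.33,-1],
    [0,0,0,0,0,-0.35,-1],
  ],
)

```text
time_s: 3.85
ee_pos: [0.5087, 0.2235, 0.4844]
ee_rot: [0.0, 0.231, 0.973, 0.0]
ft_force: [-0.4, -0.6, -2.9]
gripper_width: 0.0171
finger_force: 78.1
```

```bash
python3 - <<'E'
from h import *
rel((.45,.15,.484),0);rel((.47,-.1,.484),30.3);rel((.616,-.092,.484),30.3)
print(read_state()["ft_torque"],[onz("top",(250+235/4.4,195+190/4.4),.224)])
E
```

```text
t 3.85 pos [0.5087 0.2235 0.4844] ytool 63.27 F [-0.37 -0.62 -2.94] w 0.0171
turn [ 0.0005  0.0002 -0.    ] shift [ 0.0485 -0.2302  0.0007]
t 3.85 pos [0.5087 0.2235 0.4844] ytool 93.57 F [-0.37 -0.62 -2.94] w 0.0171
turn [ 0.0004  0.0004 -0.2644] shift [-2.773e-01 -7.659e-01  3.000e-04]
t 3.85 pos [0.5087 0.2235 0.4844] ytool 93.57 F [-0.37 -0.62 -2.94] w 0.0171
turn [ 0.0004  0.0004 -0.2644] shift [-0.5943 -0.5838  0.0006]
[-0.0092304  -0.11132403 -0.00386592] [array([0.60027511, 0.14055978, 0.224     ])]
```

servo_tool(
  rows=[
    [0,0,0,0.015,-0.07,0,-1],
    [0,0,0,0.035,-0.16,0,-1],
    [0,0,0,0.045,-0.235,0,-1],
    [0,0,-0.05,0.0,-0.33,0,-1],
    [0,0,-0.1,-0.07,-0.43,0,-1],
    [0,0,-0.15,-0.14,-0.54,0,-1],
    [0,0,-0.2,-0.2,-0.65,0,-1],
    [0,0,-0.25,-0.25,-0.73,0,-1],
  ],
)

```text
time_s: 4.65
ee_pos: [0.4662, -0.0847, 0.4822]
ee_rot: [-0.001, -0.018, 1.0, 0.0]
ft_force: [1.4, 0.3, -3.4]
gripper_width: 0.017
finger_force: 78.6
```

```bash
python3 - <<'E'
from h import *
rel((.5,-.099,.484),1.8)
E
```

```text
t 4.65 pos [ 0.4662 -0.0847  0.4822] ytool 93.89 F [ 1.43  0.31 -3.41] w 0.017
turn [ 0.0004 -0.0009 -0.0157] shift [-0.0831 -0.0387 -0.0046]
```

servo_tool(
  rows=[
    [0,0,-0.008,-0.03,-0.02,-0.004,-1],
    [0,0,-0.013,-0.06,-0.037,-0.005,-1],
    [0,0,-0.013,-0.083,-0.037,-0.005,-1],
    [0,0,-0.013,-0.083,-0.037,-0.005,-1],
    [0,0,-0.013,-0.083,-0.037,-0.005,-1],
  ],
)

```text
time_s: 5.15
ee_pos: [0.5005, -0.095, 0.4847]
ee_rot: [-0.001, -0.03, 1.0, 0.0]
ft_force: [0.2, -0.4, -3.3]
gripper_width: 0.0169
finger_force: 78.9
```

```bash
python3 - <<'E'
from h import *
rel((.616,-.0919,.484),0)
s=read_camera("scene")[:,:,::-1];t=read_camera("top")[:,:,::-1]
cv2.imwrite("pics/s2.png",s);cv2.imwrite("pics/t2.png",t)
a=cv2.resize(s[120:340,280:460],None,fx=2.6,fy=2.6,interpolation=cv2.INTER_CUBIC)
b=cv2.resize(t[195:305,315:425],None,fx=2.9,fy=2.9,interpolation=cv2.INTER_CUBIC);b=cv2.copyMakeBorder(b,0,a.shape[0]-b.shape[0],0,0,0)
cv2.imwrite("pics/a2.png",np.hstack([a,b]))
E
```

```text
t 5.15 pos [ 0.5005 -0.095   0.4847] ytool 93.49 F [ 0.19 -0.36 -3.27] w 0.0169
turn [ 0.0004 -0.0006  0.    ] shift [-0.2886 -0.0099  0.0013]
```

View pics/a2.png

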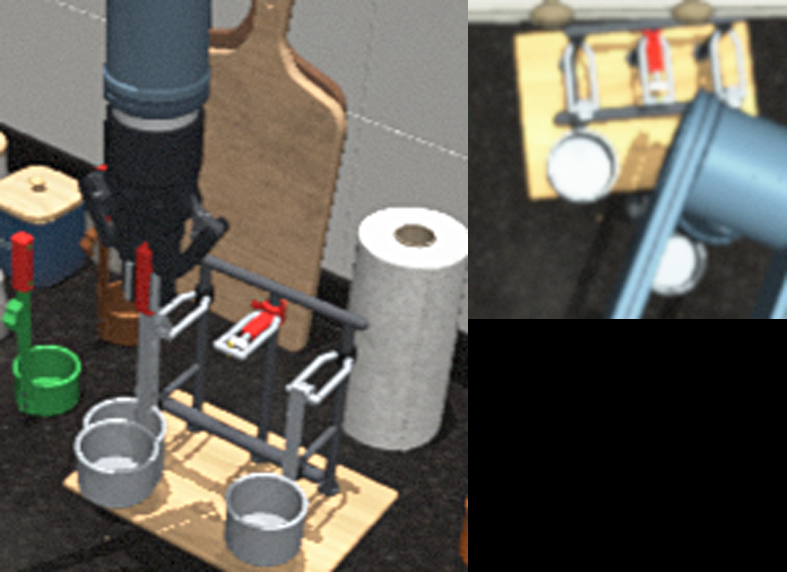

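The dipper is held upright in front of the stand. In the crop its cup rim spans x≈76..163 at y≈450, its strip is at x≈148, and the middle bar's front edge is at about (232,350). I'll check how it sits in the hand by projection.

```bash
python3 - <<'E'
from h import *
s=read_state();m=Ro.from_quat(np.roll(s["ee_rot"],-1)).as_matrix()
g=s["ee_pos"]+m@[0,0,.155]
D=np.c_[-m[:,0],m[:,1],-m[:,2]]   # dipper axes
O=g-D@[.0365,0,.1885]
print("dip origin",O)
th=np.linspace(0,2*np.pi,73)
for nm,z in(("rim",.042),("bot",0)):
    P=np.array([proj("scene",O+D@[.034*np.cos(a),.034*np.sin(a),z]) for a in th]);P=(P-[280,120])*2.6
    print(nm,P.min(0).round(1),P.max(0).round(1))
for z in(.05,.158,.162,.224):print(z,[((proj("scene",O+D@[.0365,y,z])-[280,120])*2.6).round(1) for y in(-.007,.007)])
im=cv2.imread("pics/s2.png");k,l,st,c=cv2.connectedComponentsWithStats(redmask(im))
for j in range(1,k):
  if st[j,4]>20:print(st[j],(c[j]-[280,120])*2.6)
# gray cup contour
g2=cv2.cvtColor(im,cv2.COLOR_BGR2GRAY);print([ (280+x, g2[300,280+x]) for x in range(24,72,1)])
# expected bar at nominal + heights
xs=np.array([np.cos(np.radians(3.6)),np.sin(np.radians(3.6)),0]);ys=np.array([-xs[1],xs[0],0]);S=np.array([.6265,-.0912,0])
for z in(.159,.167,.176,.185,.193):print(z,[((proj("scene",S+y*ys+[0,0,z])-[280,120])*2.6).round(1) for y in(-.013,.013)],[((proj("top",S+y*ys+[0,0,z])-[315,195])*2.9).round(1)+[468,0] for y in(-.013,.013)])
E
```

```text
dip origin [ 0.46359088 -0.09717165  0.14155203]
rim [ 76.7 418.9] [157.7 471.8]
bot [ 76.6 456. ] [156.  509.4]
0.05 [array([149.9, 419.1]), array([136.7, 412.5])]
0.158 [array([154. , 316.1]), array([140.1, 309.8])]
0.162 [array([154.2, 312.1]), array([140.2, 305.8])]
0.224 [array([156.7, 247.9]), array([142.3, 241.8])]
[284 209   9  23 169] [ 21.4        260.01538462]
[331 213   8  28 154] [141.86883117 276.17402597]
[373 235  17  15 111] [263.81801802 315.20900901]
[(304, np.uint8(31)), (305, np.uint8(29)), (306, np.uint8(32)), (307, np.uint8(35)), (308, np.uint8(52)), (309, np.uint8(68)), (310, np.uint8(82)), (311, np.uint8(86)), (312, np.uint8(90)), (313, np.uint8(93)), (314, np.uint8(112)), (315, np.uint8(138)), (316, np.uint8(183)), (317, np.uint8(228)), (318, np.uint8(247)), (319, np.uint8(246)), (320, np.uint8(228)), (321, np.uint8(216)), (322, np.uint8(222)), (323, np.uint8(215)), (324, np.uint8(194)), (325, np.uint8(178)), (326, np.uint8(184)), (327, np.uint8(181)), (328, np.uint8(170)), (329, np.uint8(179)), (330, np.uint8(177)), (331, np.uint8(163)), (332, np.uint8(152)
[... 218 characters left out ...]
), (343, np.uint8(139)), (344, np.uint8(151)), (345, np.uint8(146)), (346, np.uint8(149)), (347, np.uint8(167)), (348, np.uint8(166)), (349, np.uint8(163)), (350, np.uint8(160)), (351, np.uint8(168))]
0.159 [array([239.8, 381.5]), array([216.1, 370.6])] [array([666.8, 103.8]), array([642.4, 105.7])]
0.167 [array([240.3, 374.6]), array([216.6, 363.7])] [array([667.8, 102.7]), array([643.3, 104.6])]
0.176 [array([241. , 366.8]), array([217.1, 355.9])] [array([668.9, 101.4]), array([644.2, 103.4])]
0.185 [array([241.6, 358.9]), array([217.7, 348. ])] [array([670. , 100.2]), array([645.2, 102.2])]
0.193 [array([242.2, 351.8]), array([218.1, 341. ])] [array([670.9,  99.1]), array([646.1, 101. ])]
```

servo_tool(
  rows=[
    [0,0,0,-0.03,-0.001,0,-1],
    [0,0,0,-0.08,-0.003,0,-1],
    [0,0,0,-0.13,-0.005,0,-1],
    [0,0,0,-0.18,-0.006,0,-1],
    [0,0,0,-0.23,-0.008,0,-1],
    [0,0,0,-0.27,-0.01,0,-1],
    [0,0,0,-0.289,-0.01,0,-1],
    [0,0,0,-0.289,-0.01,0,-1],
  ],
)

```text
time_s: 6.05
ee_pos: [0.617, -0.093, 0.4845]
ee_rot: [-0.0, -0.03, 1.0, 0.0]
ft_force: [0.2, -0.4, -2.3]
gripper_width: 0.0175
finger_force: 79.0
```

servo_tool(
  rows=[
    [0,0,0,0,0,0.01,-1],
    [0,0,0,0,0,0.025,-1],
    [0,0,0,0,0,0.04,-1],
    [0,0,0,0,0,0.05,-1],
    [0,0,0,0,0,0.05,-1],
  ],
)

```text
time_s: 6.55
ee_pos: [0.6157, -0.0933, 0.4642]
ee_rot: [-0.001, -0.029, 1.0, 0.0]
ft_force: [-0.1, 0.2, -2.4]
gripper_width: 0.0172
finger_force: 78.9
```

```bash
python3 - <<'E'
from h import *
rel((.616,-.0919,.42),0)
s=read_state();m=Ro.from_quat(np.roll(s["ee_rot"],-1)).as_matrix()
D=np.c_[-m[:,0],m[:,1],-m[:,2]];O=s["ee_pos"]+m@[0,0,.155]-D@[.0365,0,.1885];print(O,O+D@[.047,0,.142])
s=read_camera("scene")[:,:,::-1];cv2.imwrite("pics/s3.png",s)
c=(310,170);a=cv2.resize(s[170:320,310:430],None,fx=4,fy=4,interpolation=cv2.INTER_CUBIC)
print("red rim/strip/seat",[((proj("scene",O+D@np.array(p))-c)*4).round(0) for p in((-.034,0,.042),(0,.034,.042),(0,-.034,.042),(.034,-.007,.05),(.047,-.007,.142),(.0285,0,.193))])
t=read_camera("top")[:,:,::-1];b=cv2.resize(t[195:275,335:425],None,fx=3.4,fy=3.4,interpolation=cv2.INTER_CUBIC);b=cv2.copyMakeBorder(b,0,600-b.shape[0],0,0,0)
cv2.imwrite("pics/a3.png",np.hstack([a,b]))
E
```

```text
t 6.55 pos [ 0.6157 -0.0933  0.4642] ytool 93.38 F [-0.13  0.19 -2.4 ] w 0.0172
turn [ 0.0003 -0.0008  0.    ] shift [-0.0011  0.0034  0.1105]
[ 0.57871723 -0.09527871  0.12074449] [ 0.62586414 -0.09258527  0.26267022]
red rim/strip/seat [array([152., 443.]), array([139., 391.]), array([235., 437.]), array([230., 380.]), array([253., 241.]), array([230., 175.])]
```

View pics/a3.png

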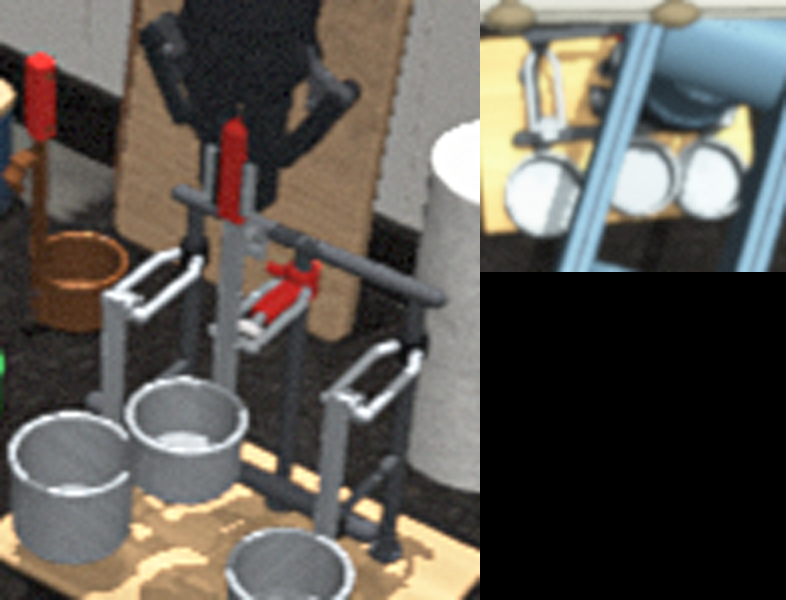

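The held cup rim spans crop x≈128..246, centre (187,415), which matches the projection. Now I'll lower it.

servo_tool(
  rows=[
    [0,0,0,-0.001,0.003,0.015,-1],
    [0,0,0,-0.001,0.0034,0.035,-1],
    [0,0,0,-0.001,0.0034,0.055,-1],
    [0,0,0,-0.001,0.0034,0.075,-1],
    [0,0,0,-0.001,0.0034,0.09,-1],
    [0,0,0,-0.001,0.0034,0.1,-1],
    [0,0,0,-0.001,0.0034,0.1,-1],
    [0,0,0,-0.001,0.0034,0.1,-1],
  ],
)

```text
time_s: 7.45
ee_pos: [0.6165, -0.092, 0.4252]
ee_rot: [0.0, -0.03, 1.0, -0.0]
ft_force: [-0.3, 0.1, -1.8]
gripper_width: 0.0171
finger_force: 78.9
```

servo_tool(
  rows=[
    [0,0,0,0,0,0.004,-1],
    [0,0,0,0,0,0.008,-1],
    [0,0,0,0,0,0.012,-1],
    [0,0,0,0,0,0.012,-1],
  ],
)

```text
time_s: 7.85
ee_pos: [0.6164, -0.0919, 0.4201]
ee_rot: [-0.0, -0.03, 1.0, 0.0]
ft_force: [0.7, 0.0, -2.9]
gripper_width: 0.0168
finger_force: 78.9
```

servo_tool(
  rows=[
    [0,0,0,0,0,0.004,-1],
    [0,0,0,0,0,0.008,-1],
    [0,0,0,0,0,0.008,-1],
  ],
)

```text
time_s: 8.15
ee_pos: [0.6164, -0.0919, 0.4167]
ee_rot: [-0.0, -0.03, 1.0, 0.0]
ft_force: [-0.4, -0.2, -3.2]
gripper_width: 0.017
finger_force: 78.9
```

servo_tool(
  rows=[
    [0,0,0,0,0,0.004,-1],
    [0,0,0,0,0,0.008,-1],
    [0,0,0,0,0,0.008,-1],
  ],
)

```text
time_s: 8.45
ee_pos: [0.6164, -0.0919, 0.4136]
ee_rot: [-0.0, -0.03, 1.0, 0.0]
ft_force: [-0.3, -0.3, -3.2]
gripper_width: 0.017
finger_force: 78.9
```

servo_tool(
  rows=[
    [0,0,0,0,0,0.004,-1],
    [0,0,0,0,0,0.008,-1],
    [0,0,0,0,0,0.008,-1],
  ],
)

```text
time_s: 8.75
ee_pos: [0.6164, -0.0919, 0.4104]
ee_rot: [-0.0, -0.03, 1.0, 0.0]
ft_force: [0.2, -0.4, -3.3]
gripper_width: 0.0168
finger_force: 78.9
```

servo_tool(
  rows=[
    [0,0,0,0,0,0.004,-1],
    [0,0,0,0,0,0.008,-1],
    [0,0,0,0,0,0.008,-1],
  ],
)

```text
time_s: 9.05
ee_pos: [0.6164, -0.0919, 0.4072]
ee_rot: [-0.0, -0.03, 1.0, 0.0]
ft_force: [0.2, 0.6, -2.6]
gripper_width: 0.017
finger_force: 78.9
```

servo_tool(
  rows=[
    [0,0,0,0,0,0.004,-1],
    [0,0,0,0,0,0.006,-1],
    [0,0,0,0,0,0.006,-1],
  ],
)

```text
time_s: 9.35
ee_pos: [0.6163, -0.092, 0.4049]
ee_rot: [-0.0, -0.03, 1.0, 0.0]
ft_force: [0.8, -0.2, -3.0]
gripper_width: 0.017
finger_force: 78.9
```

servo_tool(
  rows=[
    [0,0,0,0,0,0.004,-1],
    [0,0,0,0,0,0.006,-1],
    [0,0,0,0,0,0.006,-1],
  ],
)

```text
time_s: 9.65
ee_pos: [0.6162, -0.092, 0.4027]
ee_rot: [-0.0, -0.03, 1.0, 0.0]
ft_force: [-1.9, 0.7, -3.0]
gripper_width: 0.0168
finger_force: 79.1
```

servo_tool(
  rows=[
    [0,0,0,0,0,0.004,-1],
    [0,0,0,0,0,0.006,-1],
    [0,0,0,0,0,0.006,-1],
  ],
)

```text
time_s: 9.95
ee_pos: [0.6158, -0.092, 0.4016]
ee_rot: [-0.0, -0.03, 1.0, -0.0]
ft_force: [-6.3, -0.1, 4.8]
gripper_width: 0.017
finger_force: 80.2
```

servo_tool(
  rows=[
    [0,0,0,0.001,0,0.002,-1],
    [0,0,0,0.002,0,0.003,-1],
    [0,0,0,0.002,0,0.003,-1],
  ],
)

```text
time_s: 10.25
ee_pos: [0.615, -0.0921, 0.4007]
ee_rot: [0.0, -0.03, 1.0, -0.0]
ft_force: [-7.3, -0.5, 7.2]
gripper_width: 0.0169
finger_force: 80.2
```

```bash
python3 - <<'E'
from h import *
rel((.6155,-.0919,.38),0);print(read_state()["ft_torque"])
s=read_camera("scene")[:,:,::-1];cv2.imwrite("pics/s4.png",s)
cv2.imwrite("pics/a4.png",cv2.resize(s[200:290,320:420],None,fx=6.5,fy=6.5,interpolation=cv2.INTER_CUBIC))
E
```

```text
t 10.25 pos [ 0.615  -0.0921  0.4007] ytool 93.39 F [-7.28 -0.46  7.25] w 0.0169
turn [-0.0005 -0.     -0.    ] shift [-0.0013  0.0004  0.0518]
[0.0372383  1.06370718 0.06025703]
```

View pics/a4.png

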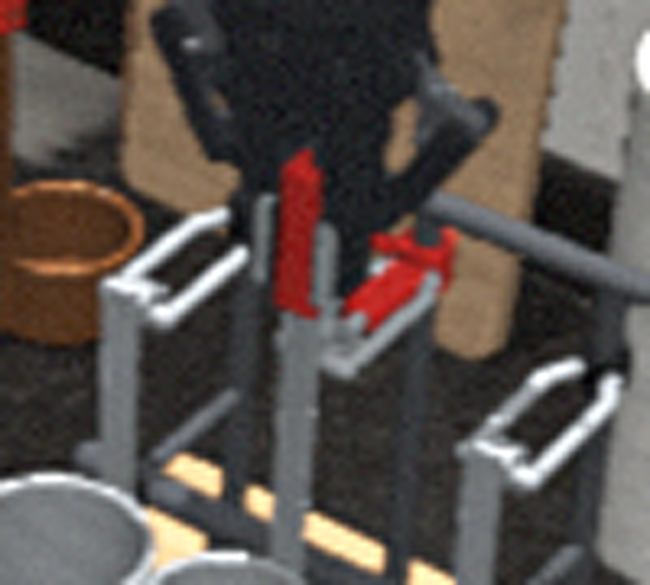

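The picture shows the strip standing in front of the middle bar with the hook over it, and the block's lower edge at crop y≈310. The sideways force of -7 N suggests the dipper sits slightly too far in +x, so I'll ease it back and see.

servo_tool(
  rows=[
    [0,0,0,0.002,0,0,-1],
    [0,0,0,0.004,0,0,-1],
    [0,0,0,0.004,0,0,-1],
  ],
)

```text
time_s: 10.6
ee_pos: [0.6138, -0.0922, 0.3991]
ee_rot: [-0.0, -0.03, 1.0, -0.0]
ft_force: [-4.3, -0.2, 0.4]
gripper_width: 0.0168
finger_force: 79.4
```

servo_tool(
  rows=[
    [0,0,0,0.001,0,0.003,-1],
    [0,0,0,0.001,0,0.005,-1],
    [0,0,0,0.001,0,0.005,-1],
  ],
)

```text
time_s: 10.9
ee_pos: [0.6135, -0.0922, 0.3964]
ee_rot: [-0.001, -0.03, 1.0, 0.0]
ft_force: [-3.0, -0.4, -0.4]
gripper_width: 0.0168
finger_force: 79.2
```

servo_tool(
  rows=[
    [0,0,0,0,0,0.002,-1],
    [0,0,0,0,0,0.004,-1],
    [0,0,0,0,0,0.004,-1],
  ],
)

```text
time_s: 11.2
ee_pos: [0.6137, -0.0921, 0.3955]
ee_rot: [0.0, -0.03, 1.0, -0.0]
ft_force: [-3.2, -1.4, 1.4]
gripper_width: 0.0171
finger_force: 79.4
```

servo_tool(
  rows=[
    [0,0,0,0,0,0.002,-1],
    [0,0,0,0,0,0.004,-1],
    [0,0,0,0,0,0.004,-1],
  ],
)

```text
time_s: 11.5
ee_pos: [0.6139, -0.0921, 0.3945]
ee_rot: [0.001, -0.03, 1.0, -0.0]
ft_force: [-2.2, 0.4, 3.9]
gripper_width: 0.0169
finger_force: 79.7
```

servo_tool(
  rows=[
    [0,0,0,0,0,0.002,-1],
    [0,0,0,0,0,0.004,-1],
    [0,0,0,0,0,0.004,-1],
  ],
)

```text
time_s: 11.8
ee_pos: [0.6143, -0.0921, 0.393]
ee_rot: [0.002, -0.03, 1.0, -0.0]
ft_force: [0.7, 0.3, 4.7]
gripper_width: 0.0169
finger_force: 79.8
```

servo_tool(
  rows=[
    [0,0,0,0,0,0.002,-1],
    [0,0,0,0,0,0.003,-1],
    [0,0,0,0,0,0.003,-1],
  ],
)

```text
time_s: 12.1
ee_pos: [0.6145, -0.0921, 0.3916]
ee_rot: [0.002, -0.03, 1.0, -0.0]
ft_force: [5.1, 0.0, 2.9]
gripper_width: 0.0171
finger_force: 79.8
```

servo_tool(
  rows=[
    [0,0,0,-0.001,0,0.002,-1],
    [0,0,0,-0.002,0,0.003,-1],
    [0,0,0,-0.002,0,0.003,-1],
  ],
)

```text
time_s: 12.4
ee_pos: [0.6151, -0.0921, 0.3906]
ee_rot: [0.001, -0.03, 1.0, -0.0]
ft_force: [4.0, 0.3, 5.3]
gripper_width: 0.0173
finger_force: 79.9
```

servo_tool(
  rows=[
    [0,0,0,-0.001,0,0.002,-1],
    [0,0,0,-0.001,0,0.003,-1],
    [0,0,0,-0.001,0,0.003,-1],
  ],
)

```text
time_s: 12.7
ee_pos: [0.6152, -0.0921, 0.3904]
ee_rot: [0.002, -0.03, 1.0, -0.0]
ft_force: [1.8, 0.7, 10.4]
gripper_width: 0.0173
finger_force: 80.5
```

servo_tool(
  rows=[
    [0,0,0,0,0,0,-1],
    [0,0,0,0,0,0,-1],
  ],
)

```text
time_s: 12.9
ee_pos: [0.6152, -0.0921, 0.3904]
ee_rot: [0.002, -0.03, 1.0, -0.0]
ft_force: [1.7, 1.1, 9.4]
gripper_width: 0.0174
finger_force: 80.5
```

```bash
python3 - <<'E'
from h import *
rel((.616,-.0919,.39));print(read_state()["ft_torque"])
s=read_camera("scene")[:,:,::-1];cv2.imwrite("pics/s5.png",s)
o=cv2.imread("pics/scene0.png")
f=lambda i:cv2.resize(i[222:282,333:413],None,fx=5,fy=5,interpolation=cv2.INTER_CUBIC)
cv2.imwrite("pics/a5.png",np.hstack([f(s),f(o)]))
E
```

```text
t 12.9 pos [ 0.6152 -0.0921  0.3904] ytool 93.39 F [1.67 1.09 9.43] w 0.0174
turn [-0.0005  0.0015  0.    ] shift [-0.0021  0.0003  0.0011]
[ 0.12389948 -0.5000513   0.08865218]
```

View pics/a5.png

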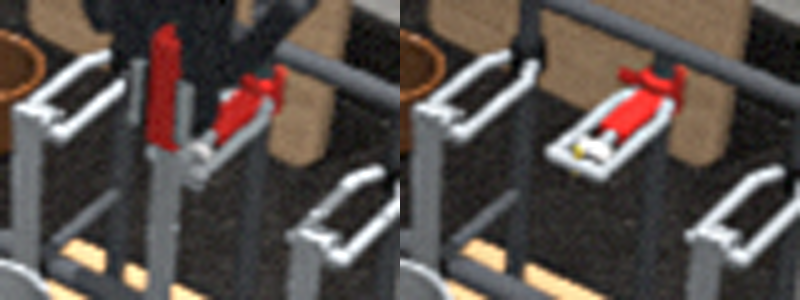

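The bar's centre in the original picture is about 4.6 px above the mean of the outer bars, which puts it at z≈0.189. The seat is now at 0.1886, and the force drop at TCP z≈0.400 fits the catch. So this is the hard stop, and I'll give a slightly firmer press before unloading.

servo_tool(
  rows=[
    [0,0,0,-0.001,0,0.001,-1],
    [0,0,0,-0.001,0,0.002,-1],
    [0,0,0,-0.001,0,0.002,-1],
    [0,0,0,-0.001,0,0.002,-1],
  ],
)

```text
time_s: 13.35
ee_pos: [0.6153, -0.0921, 0.3903]
ee_rot: [0.001, -0.03, 1.0, -0.001]
ft_force: [-0.2, 1.2, 14.1]
gripper_width: 0.017
finger_force: 80.9
```

servo_tool(
  rows=[
    [0,0,0,0,0,-0.002,-1],
    [0,0,0,0,0,-0.004,-1],
    [0,0,0,0,0,-0.005,-1],
    [0,0,0,0,0,-0.005,-1],
  ],
)

```text
time_s: 13.75
ee_pos: [0.6155, -0.0921, 0.3904]
ee_rot: [0.001, -0.03, 1.0, -0.0]
ft_force: [3.7, 0.1, 5.8]
gripper_width: 0.0171
finger_force: 79.9
```

servo_tool(
  rows=[
    [0,0,0,0,0,0,-0.5],
    [0,0,0,0,0,0,-0.4],
    [0,0,0,0,0,0,-0.2],
    [0,0,0,0,0,0,0],
    [0,0,0,0,0,0,0],
    [0,0,0,0,0,0,0],
  ],
)

```text
time_s: 14.35
ee_pos: [0.6152, -0.092, 0.3897]
ee_rot: [-0.0, -0.03, 1.0, 0.0]
ft_force: [-0.6, 0.5, -0.3]
gripper_width: 0.0426
finger_force: 0.0
```

```bash
python3 - <<'E'
from h import *
rel((.6152,-.0921,.50))
s=read_camera("scene")[:,:,::-1];cv2.imwrite("pics/s6.png",s)
for p in("s5","s6"):
    k,l,st,c=cv2.connectedComponentsWithStats(redmask(cv2.imread(f"pics/{p}.png")))
    print(p,[(st[j].tolist(),c[j].round(1)) for j in range(1,k) if st[j,4]>30])
E
```

```text
t 14.35 pos [ 0.6152 -0.092   0.3897] ytool 93.39 F [-0.63  0.52 -0.28] w 0.0426
turn [ 0.0001 -0.0002  0.    ] shift [ 0.000e+00 -2.000e-04 -2.757e-01]
s5 [([316, 183, 8, 23, 161], array([319.6, 193.7])), ([284, 209, 9, 23, 168], array([288.2, 220.1])), ([362, 227, 7, 25, 131], array([365.1, 238.8])), ([376, 235, 14, 16, 96], array([382.3, 242.1]))]
s6 [([316, 183, 8, 23, 161], array([319.5, 193.8])), ([284, 209, 9, 23, 167], array([288.2, 220.1])), ([362, 227, 10, 25, 192], array([366.3, 238.9])), ([381, 237, 9, 10, 40], array([385.3, 241.2]))]
```

servo_tool(
  rows=[
    [0,0,0,0,0,-0.02,0],
    [0,0,0,0,0,-0.06,0],
    [0,0,0,0,0,-0.12,0],
    [0,0,0,0,0,-0.18,0],
    [0,0,0,0,0,-0.24,0],
    [0,0,0,0,0,-0.28,0],
    [0,0,0,0,0,-0.3,0],
    [0,0,0,0,0,-0.3,0],
  ],
)

```text
time_s: 15.2
ee_pos: [0.6152, -0.092, 0.5115]
ee_rot: [0.001, -0.03, 1.0, -0.001]
ft_force: [-0.0, 0.4, -0.2]
gripper_width: 0.0426
finger_force: 0.0
```

servo_tool(
  rows=[
    [0,0,0,0.08,0,0,0],
    [0,0,0,0.16,0,0,0],
    [0,0,0,0.24,0,0,0],
    [0,0,0,0.32,0,0,0],
    [0,0,0,0.36,0,0,0],
    [0,0,0,0.36,0,0,0],
    [0,0,0,0.36,0,0,0],
    [0,0,0,0.36,0,0,0],
  ],
)

```text
time_s: 16.0
ee_pos: [0.4722, -0.1006, 0.5094]
ee_rot: [-0.0, -0.03, 1.0, 0.0]
ft_force: [1.0, -0.1, -0.2]
gripper_width: 0.0426
finger_force: 0.0
```

```bash
python3 - <<'E'
from h import *
s=read_camera("scene")[:,:,::-1];t=read_camera("top")[:,:,::-1];cv2.imwrite("pics/s7.png",s)
k,l,st,c=cv2.connectedComponentsWithStats(redmask(s));print([(st[j].tolist(),c[j].round(1)) for j in range(1,k) if st[j,4]>30])
a=cv2.resize(s[205:345,295:425],None,fx=4,fy=4,interpolation=cv2.INTER_CUBIC)
b=cv2.resize(t[195:275,335:420],None,fx=3,fy=3,interpolation=cv2.INTER_CUBIC);b=cv2.copyMakeBorder(b,0,a.shape[0]-b.shape[0],0,0,0)
cv2.imwrite("pics/a7.png",np.hstack([a,b]))
E
```

```text
[([284, 209, 9, 23, 168], array([288.2, 220. ])), ([362, 227, 10, 25, 200], array([366.3, 238.5])), ([373, 235, 17, 16, 115], array([381.3, 241.4]))]
```

View pics/a7.png

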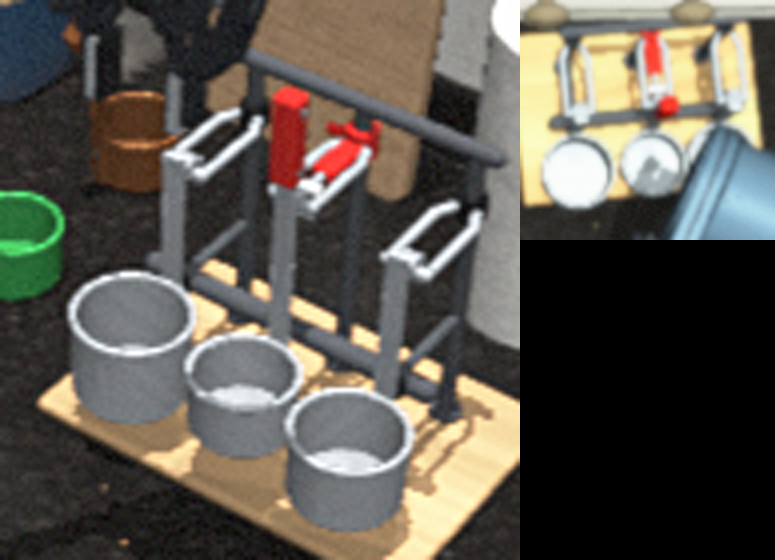

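The dipper hangs upright on the middle hanger at crop (285,260), between the two neighbours, which have not moved. The gripper is clear, so I'll hand the job in.

```bash
python3 -c "
from station import *
print(finish_job())"
```

```text
the job is handed in; nothing more can be done
None
```

I hung the red-handled dipper on the middle hanger, pressed it to its hard stop with about 17 N and let go. The job is handed in; I never read the pin directly, so fully home is inferred from the forces and the last pictures.

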